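Hang the hooked ladle inside the tall jug

TASK

Two small steel ladles stand on the worktop. Pick up the one with the hook on its handle and hang it by that hook over the rim of the tall cream jug, with its cup hanging inside the jug, then let go. Leave the plain ladle without a hook alone, and leave the jug standing where it is.

Things in the scene. Friction and masses are not known exactly. Their poses are not given: they have to be found in the camera images.
- ladle: Hooked ladle, 0.12 kg: flat-bottomed steel cup, 46 mm wide, 36 high, standing, with an upright handle at its side, 165 mm high in all. Origin: centre of the cup's underside; z up; x from cup axis to handle and hook. Handle: strap 14 mm wide (y), 6 thick (x), centred at x=26 mm, y=0; its top, z=117 to 165 mm, is a black grip 16 mm wide (y), 10 thick (x). The other ladle has no hook.
- hook (a point): The ladle's hook, middle of its underside: x=40, y=0, z=92 mm in the ladle's frame, same axes. The hook sticks out of the handle away from the cup: a bridge, its underside sloping from z=95 mm at the handle to 89 at the lip, top at most 100, and a lip down to z=66 mm. The slot between handle (x=29) and lip (x=51 to 55) is 22 mm wide, open downwards; hook 14 mm wide along y.
- jug: Tall cream stoneware jug, 158 mm high, 0.9 kg, loose, empty. Origin on its underside, axes its own: loop handle to -y (to 99 mm from the mouth centre, 148 high), spout to +y (wall up to 11 mm farther out within 35 deg). Wall radius about the mouth centre: rim 43 in, 46 out; 26 mm lower 42 and 49; half height 41 and 53; inside floor 8 mm up. The shorter dark and white mug is not used.
- jug_mouth (a point): Centre of the jug's mouth, level with the rim, 158 mm above the jug's underside. Axes as the jug's.
- scoop: Plain ladle, left alone: same cup and handle (165 mm high, same frame, 0.11 kg), but no hook.
Not all that is in view belongs to the job. Leave any purple look-alike of the ladle alone.

How it is judged:
On the way:
1. the hooked ladle is held in the gripper, its underside above the worktop by 80 mm or more (height (world z) of ladle above 0.08 m and contact force between the fingers and ladle above 0.5 N), for 0.2 s.
At the end, for the whole second after the job is handed in: Hooked ladle at rest on the jug rim: hook point 30-72 mm from the mouth centre in plan, 14 mm below to 12 mm above rim height; cup axis within 35 mm of the mouth centre; ladle leaning under 17 deg, bearing on the jug. Jug upright (6 deg), moved under 50 mm; plain ladle moved under 40 mm (horizontal distance between hook and jug_mouth between 0.03 and 0.072 m and z of hook in the frame of jug_mouth between -0.014 and 0.012 m and horizontal distance between ladle and jug_mouth below 0.035 m and angle between ladle's own z axis and vertical below 0.3 rad and contact force between ladle and jug above 0.2 N and linear speed of ladle below 0.02 m/s and angle between jug's own z axis and vertical below 0.1 rad and distance of jug from where it was at the start of the episode below 0.05 m and distance of scoop from where it was at the start of the episode below 0.04 m); the robot touches nothing.
It fails at once if the jug is tipped by more than 20 degrees (angle between jug's own z axis and vertical above 0.35 rad).
It fails at once if the plain ladle is moved by more than 40 mm (distance of scoop from where it was at the start of the episode above 0.04 m).
It also fails if it takes over 35 s, if anything falls off the work surface, if the arm or the gripper's body presses on something with over 40 N, if the wrist force passes 120 N, or if a joint passes its speed limit or range.

ROBOT

A 6-joint arm with a two-finger parallel gripper is mounted at the origin on a cart in front of the work surface, level with it; the furniture and walls round the work are solid. World frame = base frame: x ahead of the robot, y to its left, z up, the work surface at z = 0. Lengths are in m, angles in rad, forces in N, time in s.
With the tool pointing down it reaches from about 0.275 to 0.875 m from the base axis. Payload 12.5 kg.
Tool frame: the origin (TCP) lies midway between the tips of the shut fingers; the grasp point (between the pads) lies 19 mm behind it; z points along the fingers, y is the line along which they close (so a half turn about z gives the same grasp; the last joint's range is limited). The gripper opens to 85 mm and grips with 20 to 120 N. Pads are 22 mm wide; open, the fingers measure 114 mm over their backs; the gripper's body (76 mm by 85 mm) begins 54 mm behind the grasp point. The pads swing forward as they close: fully open they stand 13 mm farther back than shut.
Start: joints at [-0.085, 0.351, 1.652, -0, 1.139, -0.085], TCP at [0.55, 0, 0.231] pointing down, gripper open.
Joint ranges: [-2.75, 2.75], [-0.79, 2.1], [0.01, 2.65], [-1.57, 4.71], [0.07, 3.14], [-2.87, 2.87]. Speed limits (rad/s): [2.22, 2.22, 2.79, 3.14, 3.14, 3.14].

INTERFACE

Orientations are given as a 3x3 rotation matrix whose columns are the frame's x, y, z axes.
In Python, from workcell import read_state, vision, ticket gives the robot as it stands. The module is installed in compiled form; this text tells all that it offers.
- The arm moves only by the shell command python3 -m creep 'ROWS' [OPENING] [FORCE]. ROWS is JSON, a list of rows, each a list of 2 entries, a list of its own where there are three numbers: the shift along the tool's x, y, z each as a share of 0.025 m, from -1 to 1, then the turn, a rotation vector about the tool's x, y, z each as a share of 360 degrees, from -1 to 1. In form: [[[dx, dy, dz], [wx, wy, wz]], ...]. A call has 1 to 10 rows; each row shifts and turns the commanded pose from where the row before left it, along the tool's axes as they then stand; what a row does not reach is not made up. A row lasts 1/12 s, in which the tool goes at most 41.7 mm and 7.16 degrees, less where a joint would pass 70% of its speed; a pose out of reach is approached as far as the arm can. A call with a number of a shift or a turn outside -1 to 1 is refused whole. A call with a gripper value outside its range is refused whole. OPENING is the opening, from -1 (shut) to 1 (fully open), set as the call begins (- or left out, the last holds). The fingers move at their own pace and stop on an object; FORCE is the grip in N (left out, the last holds). Time passes only in rows, so rows that do not move let the fingers close. It gives the time, the measured TCP pose, the force, the opening and the grip force at its end, in the units of the state.
- read_state(): the state, without advancing time (a new reading comes with each control period).
- vision.snapshot(name): name is "scene" or "side" or "wrist"; returns a dict with "frame" (400x640x3 uint8, red, green, blue), "fx", "fy", "cx", "cy" (pixels), "R" (3x3) and "t" (3): a world point X has camera coordinates R X + t. Camera axes: x right, y down, z forward; pixel columns grow to the right and rows downward; lengths in m; the calibration is good to about 2 mm. A picture is of the moment at which its call begins. There is no depth.
- ticket.hand_in(): hands the job in; it is judged then, once.
The state is a dict: "time": time; "joint_pos": joint angles; "dq": joint speeds; "joint_efforts": joint torques, N m; "tool_pos": TCP position; "orientation": TCP orientation; "ft_force": force on the tool from outside, world axes, zero at the start; "wrist_torque": the same for the moment, N m; "gripper_width": opening from 0.0 (shut) to 1.0 (fully open); "gripper_force": force on a finger pad.
Only numpy, scipy, OpenCV 4.12 (cv2) and the standard library are available. Lean on these libraries where they do the work, as an engineer would, in place of code of your own. Each camera call takes 0.05 s, during which the arm holds its last target. There are 200 camera calls.

## Working session

There is one attempt and no reset: what is moved stays moved. The work goes in short steps, Python scripts to look and compute and a shell command to move; the robot and the scene stay as the last step left them, time stands still between calls to the robot, and variables do not carry over. Pictures are saved under pics/ and viewed, at most 10 in all, crops included, and the job is handed in when it is done.

```bash
mkdir -p pics
cat > h.py <<'E'
import numpy as np, cv2, json
from workcell import read_state, vision, ticket
def snap(n,f=None):
    s=vision.snapshot(n)
    if f: cv2.imwrite('pics/'+f,s['frame'][:,:,::-1])
    return s
def ray(s,u,v):
    R=np.array(s['R']);t=np.array(s['t'])
    d=R.T@np.array([(u-s['cx'])/s['fx'],(v-s['cy'])/s['fy'],1]);return -R.T@t,d
def onz(s,u,v,z):
    c,d=ray(s,u,v);return c+d*(z-c[2])/d[2]
def two(s1,p1,s2,p2):
    c1,d1=ray(s1,*p1);c2,d2=ray(s2,*p2)
    k=np.linalg.lstsq(np.c_[d1,-d2],c2-c1,rcond=None)[0]
    a=c1+k[0]*d1;b=c2+k[1]*d2;return (a+b)/2,np.linalg.norm(a-b)
def proj(s,X):
    p=np.array(s['R'])@X+np.array(s['t']);return s['fx']*p[0]/p[2]+s['cx'],s['fy']*p[1]/p[2]+s['cy']
E
python3 - <<'E'
from h import *
import pickle
d={n:snap(n,n+'0.png') for n in('scene','side','wrist')}
pickle.dump(d,open('d0.pkl','wb'))
for n in d: print(n,d[n]['fx'],-np.array(d[n]['R']).T@d[n]['t'])
s=read_state();print(s['time'],s['tool_pos'],s['orientation'],s['gripper_width'])
E
```

```text
scene 392.9704268903664 [-0.02123022 -0.40114181  0.70997677]
side 435.9952224384488 [ 0.16589097 -0.78297927  0.82847927]
wrist 358.592137907964 [0.55091842 0.06401037 0.37324999]
0.15 [5.49757981e-01 4.83823026e-05 2.30893867e-01] [[-1.41837120e-05  9.99999621e-01 -8.70415162e-04]
 [ 9.99999998e-01  1.42406498e-05  6.54083483e-05]
 [ 6.54207188e-05 -8.70414233e-04 -9.99999619e-01]] 1.0021428837805548
```

View pics/scene0.png

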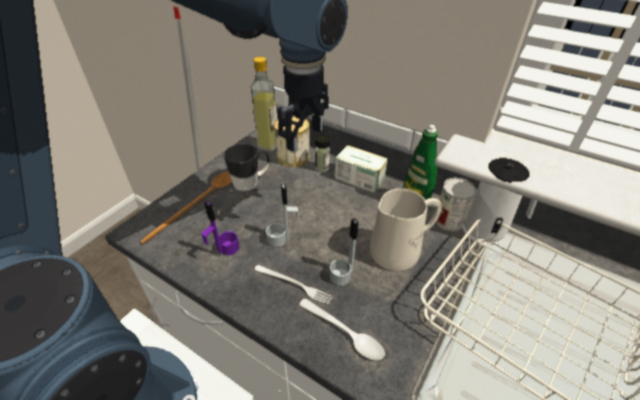

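View pics/side0.png

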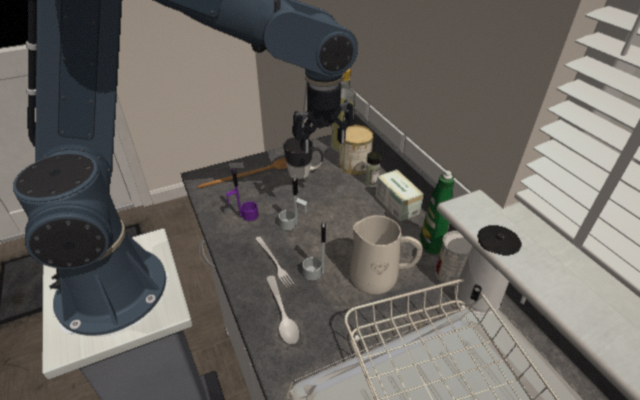

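View pics/wrist0.png

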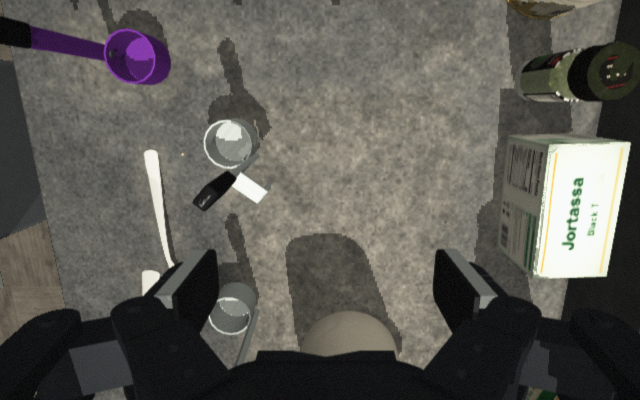

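Candidates in scene0: hooked steel ladle, cup (277,235) with a white hook at (291,209). Plain ladle, cup (341,270), no hook. Purple look-alike at (228,243). In the wrist view the hooked ladle is at cup (231,143), grip (215,190), hook (251,188). The jug is at scene (398,230). I'll check the choice in one close crop.

Run:
```python
from h import *
import pickle
d=pickle.load(open('d0.pkl','rb'))
def crop(n,x,y,w,h,W,H): return cv2.resize(d[n]['frame'][y:y+h,x:x+w,::-1],(W,H),interpolation=cv2.INTER_CUBIC)
a=np.vstack([crop('wrist',180,110,100,75+25,400,300) if 0 else crop('wrist',180,110,100,100,300,300),crop('scene',250,175,60,75,240,300).repeat(1,0)[:, :].copy() if 0 else crop('scene',245,175,75,75,300,300)])
b=np.vstack([crop('scene',360,180,100,100,300,300),crop('side',340,205,100,100,300,300)])
cv2.imwrite('pics/crop1.png',np.hstack([a,b]))
w=d['wrist']
for nm,p,z in[('cuprim',(230,144),.036),('griptop',(205,199),.165),('hookL',(236,180),.1),('hookR',(266,193),.1),('purple cup',(130,56),.036),('scoop cup',(232,308),.036)]: print(nm,onz(w,*p,z).round(4))
s,e=d['scene'],d['side']
for nm,p,q in[('hookladle grip top',(284,186),(295,180)),('scoop grip top',(354,220),(323,226)),('jug L',(375,200),(356,228)),]: print(nm,two(s,p,e,q))
```

```text
cuprim [0.4613 0.0245 0.036 ]
griptop [0.4783 0.0066 0.165 ]
hookL [0.4811 0.0041 0.1   ]
hookR [ 0.504  -0.0064  0.1   ]
purple cup [0.3783 0.1018 0.036 ]
scoop cup [ 0.4517 -0.1489  0.036 ]
hookladle grip top (array([0.47587756, 0.00498248, 0.16563437]), np.float64(0.0023180821838739165))
scoop grip top (array([ 0.46843794, -0.16955597,  0.16503801]), np.float64(0.002716557173353362))
jug L (array([ 0.54922723, -0.1782572 ,  0.14678711]), np.float64(0.022775207770522565))
```

View pics/crop1.png

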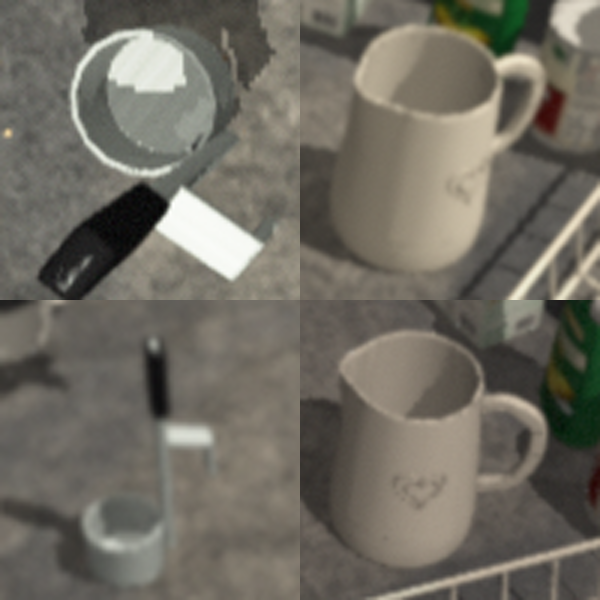

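The crop confirms that the ladle at wrist (230,143) has the white hook, pointing to image lower right. Next I compute its pose, the jug mouth and the jug handle direction.

Run:
```python
from h import *
import pickle
from scipy.optimize import least_squares
d=pickle.load(open('d0.pkl','rb'));s,e,w=d['scene'],d['side'],d['wrist']
cw=lambda x,y:(180+x/3,110+y/3)
h1=onz(w,*cw(170,208),.1);h2=onz(w,*cw(249,262),.1);g=onz(w,*cw(77,252),.165);c=onz(w,*cw(143,102),.036)
print('hook in/out',h1.round(4),h2.round(4),'grip',g.round(4),'cup',c.round(4))
print('yaws',np.degrees(np.arctan2(*(h2-h1)[[1,0]])),np.degrees(np.arctan2(*(g-c)[[1,0]])))
S=[(100,32),(140,27),(175,35),(197,60),(196,85),(170,107),(130,117),(75,48),(90,112)]
E=[(85,35),(120,32),(155,45),(180,72),(183,88),(165,105),(130,118)]
for nm,cm,P,ox,oy in(('scene',s,S,360,180),('side',e,E,340,205)):
    X=np.array([onz(cm,ox+x/3,oy+y/3,.158)[:2] for x,y in P])
    r=least_squares(lambda q:np.hypot(*(X-q).T)-.046,X.mean(0),loss='soft_l1',f_scale=.002)
    print(nm,r.x.round(4),(r.fun*1e3).round(1))
print('handle',two(s,(441.7,210),e,(422,251)))
print('spout',two(s,(379,213),e,(354,228.5)),onz(e,354,228.5,.158))
print('grip tri',two(s,(284,185),e,(295,179)))
```

```text
hook in/out [0.4817 0.0046 0.1   ] [ 0.5015 -0.0099  0.1   ] grip [0.479  0.0097 0.165 ] cup [0.4591 0.0245 0.036 ]
yaws -36.11730322816217 -36.763089492612615
scene [ 0.5757 -0.2294] [-2.7  0.6  4.7  0.6 -3.6 -5.6  0.7 -2.2  8.4]
side [ 0.5757 -0.2264] [-0.4 -0.6 -1.8  0.5  2.5 -1.9 -1.8]
handle (array([ 0.65085547, -0.29070699,  0.11437948]), np.float64(0.005616616769877828))
spout (array([ 0.53257834, -0.19325168,  0.14803579]), np.float64(0.002809854086960555)) [ 0.52847415 -0.2003915   0.158     ]
grip tri (array([0.47587337, 0.00479475, 0.16870832]), np.float64(0.002024621315999145))
```

Ladle yaw ≈ -36.4°, grip (0.479, 0.008). Jug mouth (0.576, -0.2275), jug handle at ≈ -40° and spout at ≈ 140°, so I will hang it on the 50° side.

```bash
python3 -m creep '[[[0.11,-0.94,0],[0,0,0.0169]],[[0,0,0],[0,0,0]]]' 1 60 >/dev/null; python3 -c "
from h import *
s=read_state();R=np.array(s['orientation']);p=s['tool_pos'];print(p,np.degrees(np.arctan2(R[1,1],R[0,1])),s['time'])
print((R.T@(np.array([.479,.008,.231])-p)/.025).round(3))"
```

```text
[0.52396824 0.00315732 0.23071379] -6.404627613437617 0.3167
[-0.008 -1.809 -0.007]
```

```bash
python3 -m creep '[[[0,-0.9,0],[0,0,0]],[[0,-0.9,0],[0,0,0]],[[0,0,0.3],[0,0,0.0168]],[[0,0,0.3],[0,0,0.0168]],[[0,0,0.3],[0,0,0.0168]],[[0,0,0.3],[0,0,0.0168]],[[0,0,0],[0,0,0.0168]],[[0,0,0],[0,0,0]]]' >/dev/null; python3 -c "
from h import *
s=read_state();R=np.array(s['orientation']);p=s['tool_pos'];print(p,np.degrees(np.arctan2(R[1,1],R[0,1])),s['time'])
print((R.T@(np.array([.479,.008,.124])-p)/.025).round(3))
w=snap('wrist','w1.png');Q=R
for z in (.165,.1): print(proj(w,np.array([p[0],p[1],z])))"
```

```text
[0.48167506 0.00753841 0.20089028] -36.54333737332477 0.9833
[-0.047 -0.095  3.076]
(np.float64(322.55348989101), np.float64(227.80870420426385))
(np.float64(323.3367486180979), np.float64(196.02589685532095))
```

View pics/w1.png

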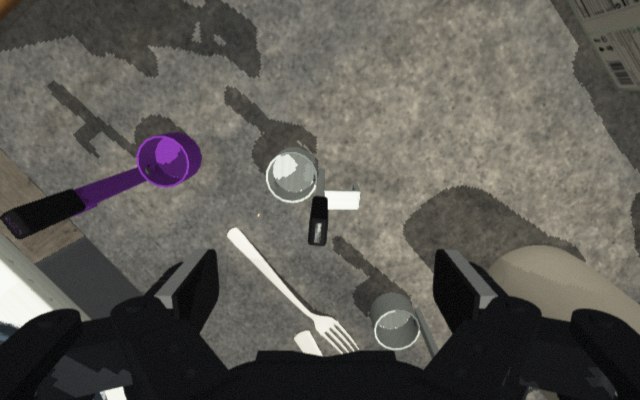

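The wrist view shows the grip top at (318,231), hook level at (342,200). The TCP projects to (322.6,227.8), so it is 2 mm off, agreeing with my computed correction. Descending and gripping.

```bash
python3 -m creep '[[[-0.055,-0.09,0.5],[0,0,0]],[[0,0,0.86],[0,0,0]],[[0,0,0.86],[0,0,0]],[[0,0,0.86],[0,0,0]],[[0,0,0],[0,0,0]]]' && python3 -m creep '[[[0,0,0],[0,0,0]],[[0,0,0],[0,0,0]],[[0,0,0],[0,0,0]],[[0,0,0],[0,0,0]],[[0,0,0],[0,0,0]],[[0,0,0],[0,0,0]],[[0,0,0],[0,0,0]],[[0,0,0],[0,0,0]]]' -1 60
```

```text
time: 1.45
tool_pos: [0.4775, 0.0079, 0.1214]
orientation: [[0.589, 0.808, -0.005], [0.808, -0.589, 0.0], [-0.003, -0.004, -1.0]]
ft_force: [0.6, -0.0, -0.5]
gripper_width: 1.001
gripper_force: 0.0
time: 2.12
tool_pos: [0.4793, 0.008, 0.1249]
orientation: [[0.593, 0.806, 0.0], [0.806, -0.593, 0.001], [0.001, 0.0, -1.0]]
ft_force: [-1.6, 2.0, 6.0]
gripper_width: 0.108
gripper_force: 58.4
```

```bash
python3 -m creep '[[[0,0,-0.5],[0,0,0]],[[0,0,-1],[0,0,0]],[[0,0,-1],[0,0,0]],[[0,0,-1],[0,0,0]],[[0,0,-1],[0,0,0]],[[0,0,-1],[0,0,0]],[[0,0,-1],[0,0,0]],[[0,0,-1],[0,0,0]],[[0,0,-0.5],[0,0,0]],[[0,0,0],[0,0,0]]]'; python3 -c "
from h import *
a=snap('side','side2.png')['frame'];b=snap('wrist')['frame']
cv2.imwrite('pics/lift.png',np.hstack([cv2.resize(a[80:280,180:460],(400,286)),cv2.resize(b,(400,286))])[:,:,::-1])
R=np.array(read_state()['orientation']);p=read_state()['tool_pos'];print(p,R.round(3).tolist())"
```

```text
time: 2.95
tool_pos: [0.48, 0.0077, 0.3271]
orientation: [[0.592, 0.806, 0.005], [0.806, -0.592, -0.0], [0.003, 0.004, -1.0]]
ft_force: [-0.5, -0.1, -1.7]
gripper_width: 0.108
gripper_force: 58.7
[0.47887854 0.00780339 0.3237544 ] [[0.592, 0.806, -0.0], [0.806, -0.592, 0.0], [-0.0, -0.0, -1.0]]
```

View pics/lift.png

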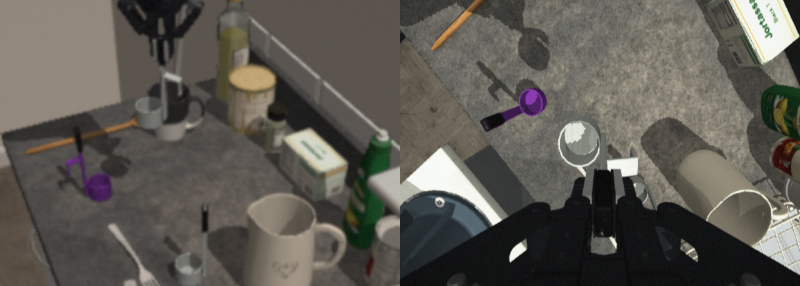

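The ladle is held upright, hook intact, and nothing else moved. Turning towards the 50° heading.

```bash
python3 -m creep '[[[0,0,0],[0,0,-0.018]],[[0,0,0],[0,0,-0.018]],[[0,0,0],[0,0,-0.018]],[[0,0,0],[0,0,-0.018]],[[0,0,0],[0,0,-0.018]],[[0,0,0],[0,0,-0.018]],[[0,0,0],[0,0,-0.018]],[[0,0,0],[0,0,-0.018]],[[0,0,0],[0,0,-0.018]],[[0,0,0],[0,0,-0.018]]]' >/dev/null;python3 -m creep '[[[0,0,0],[0,0,-0.018]],[[0,0,0],[0,0,-0.018]],[[0,0,0],[0,0,-0.018]],[[0,0,0],[0,0,-0.006]],[[0,0,0],[0,0,0]]]' ; python3 -c "
from h import *
s=read_state();R=np.array(s['orientation']);p=s['tool_pos'];print(p,np.degrees(np.arctan2(R[1,1],R[0,1])),s['joint_pos'])
print((R.T@(np.array([.5953,-.2041,.323])-p)/.025).round(3))"
```

```text
time: 4.3
tool_pos: [0.4786, 0.0078, 0.3227]
orientation: [[-0.768, 0.64, -0.003], [0.64, 0.768, 0.0], [0.002, -0.002, -1.0]]
ft_force: [-0.5, -0.6, -1.3]
gripper_width: 0.108
gripper_force: 58.6
[0.47858225 0.00780883 0.32270593] 50.180625387108584 [-8.09805449e-02  1.34279132e-01  1.70167550e+00 -1.27376261e-05
  1.30823892e+00 -9.56792758e-01]
[-9.014 -3.521 -0.026]
```

```bash
python3 -m creep '[[[-0.5,-0.2,0],[0,0,0]],[[-1,-0.39,0],[0,0,0]],[[-1,-0.39,0],[0,0,0]],[[-1,-0.39,0],[0,0,0]],[[-1,-0.39,0],[0,0,0]],[[-1,-0.39,0],[0,0,0]],[[-1,-0.39,0],[0,0,0]],[[-1,-0.39,0],[0,0,0]],[[-1,-0.39,0],[0,0,0]],[[-0.51,-0.2,0],[0,0,0]]]' >/dev/null;python3 -m creep '[[[0,0,0],[0,0,0]],[[0,0,0],[0,0,0]]]' ; python3 -c "
from h import *
import pickle
d={n:snap(n) for n in('scene','side','wrist')};pickle.dump(d,open('d1.pkl','wb'))
f=d['wrist']['frame']
a=cv2.resize(f[:200 if 0 else 400],(480,300)); 
b=cv2.resize(d['side']['frame'][150:310,300:460],(300,300),interpolation=2)
c=cv2.resize(d['scene']['frame'][120:280,340:500],(300,300),interpolation=2)
top=np.hstack([a,b]);bot=np.zeros_like(top);bot[:,480:]=c
bot[:,:480]=cv2.resize(f[100:325,140:500],(480,300),interpolation=2)
cv2.imwrite('pics/over.png',np.vstack([top,bot])[:,:,::-1])
s=read_state();R=np.array(s['orientation']);p=s['tool_pos'];print((R.T@(np.array([.5953,-.2041,.323])-p)/.025).round(3))
w=d['wrist']
print(proj(w,np.array([.5757,-.2275,.158])),proj(w,np.array([.5757+.046*.643,-.2275+.046*.766,.158])))
"
```

```text
time: 5.3
tool_pos: [0.5951, -0.2051, 0.3229]
orientation: [[-0.765, 0.644, -0.002], [0.644, 0.765, 0.001], [0.002, -0.001, -1.0]]
ft_force: [0.4, 0.8, -1.4]
gripper_width: 0.109
gripper_force: 58.7
[-0.015 -0.006  0.044]
(np.float64(290.5822275711897), np.float64(175.7957332617663)) (np.float64(343.07475157228896), np.float64(175.88509665777664))
```

View pics/over.png

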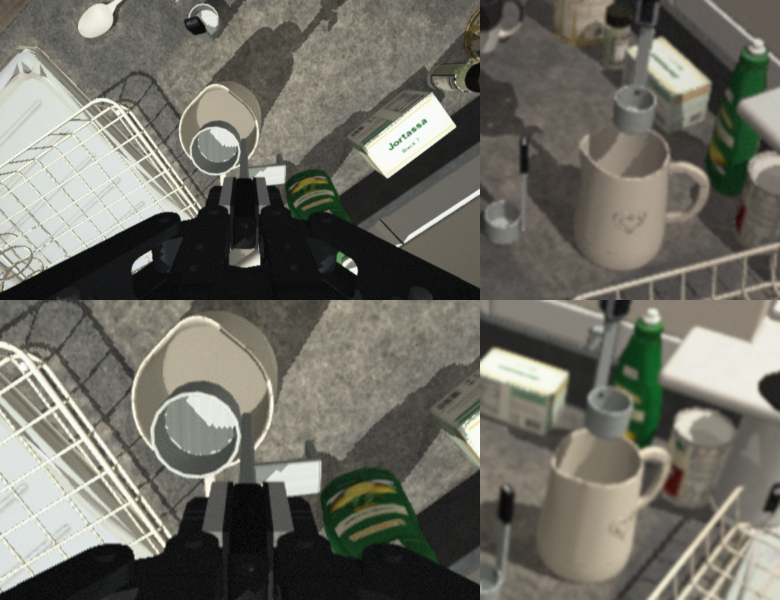

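The cup is over the mouth and the hook is level. In the wrist image the jug rim spans columns ≈ 239–346 against 238–343 predicted, so I shift 1.5 mm outward and lower.

```bash
python3 -m creep '[[[0,0.06,0.2],[0,0,0]],[[0,0,0.5],[0,0,0]],[[0,0,0.6],[0,0,0]],[[0,0,0.6],[0,0,0]],[[0,0,0.6],[0,0,0]],[[0,0,0.6],[0,0,0]],[[0,0,0.5],[0,0,0]],[[0,0,0.3],[0,0,0]],[[0,0,0],[0,0,0]],[[0,0,0],[0,0,0]]]'; python3 -c "
from h import *
d={n:snap(n) for n in('scene','side','wrist')}
f=d['wrist']['frame']
b=cv2.resize(d['side']['frame'][170:290,330:450],(300,300),interpolation=2)
c=cv2.resize(d['scene']['frame'][140:260,350:470],(300,300),interpolation=2)
a=cv2.resize(f[100:340,180:420],(600,600),interpolation=2)[:,50:550]
cv2.imwrite('pics/in.png',np.hstack([a,np.vstack([b,c])])[:,:,::-1])"
```

```text
time: 6.28
tool_pos: [0.5964, -0.2029, 0.227]
orientation: [[-0.767, 0.642, -0.0], [0.642, 0.767, 0.0], [0.0, -0.0, -1.0]]
ft_force: [0.6, 0.6, -0.6]
gripper_width: 0.109
gripper_force: 58.6
```

View pics/in.png

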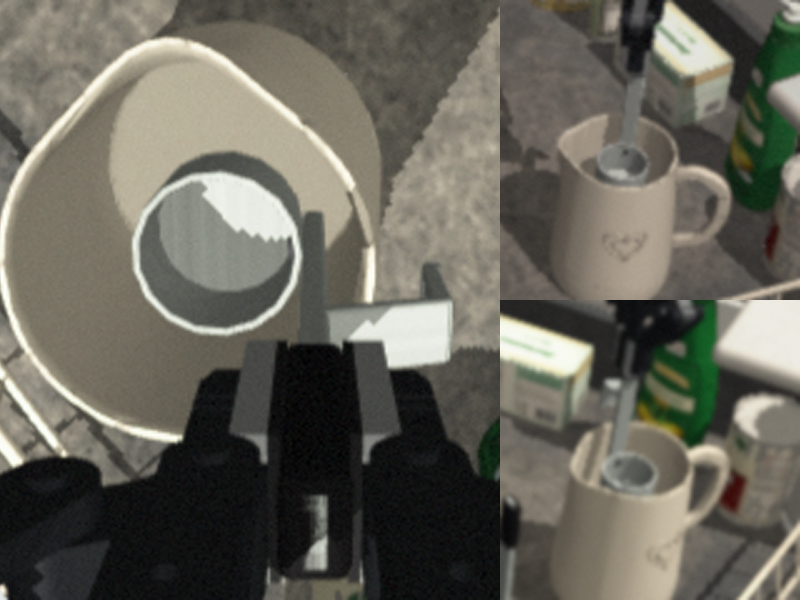

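The rim wall (column ≈ 375) lies in the slot between handle (≈ 312) and lip (≈ 432), and the cup is inside the mouth. I lower further and shift 6 mm outward so the handle hangs close to the inner wall.

```bash
python3 -m creep '[[[0,0,0.3],[0,0,0]],[[0,0,0.4],[0,0,0]],[[0,0,0.4],[0,0,0]],[[0,0.08,0],[0,0,0]],[[0,0.08,0],[0,0,0]],[[0,0.08,0],[0,0,0]],[[0,0,0],[0,0,0]],[[0,0,0],[0,0,0]]]'; python3 -m creep '[[[0,0,0.08],[0,0,0]],[[0,0,0.08],[0,0,0]],[[0,0,0.08],[0,0,0]],[[0,0,0],[0,0,0]],[[0,0,0],[0,0,0]]]'
```

```text
time: 7.1
tool_pos: [0.6004, -0.1984, 0.1996]
orientation: [[-0.767, 0.642, 0.0], [0.642, 0.767, -0.0], [-0.0, 0.0, -1.0]]
ft_force: [0.4, -0.3, -1.7]
gripper_width: 0.107
gripper_force: 58.6
time: 7.52
tool_pos: [0.6002, -0.1985, 0.1932]
orientation: [[-0.767, 0.642, -0.0], [0.642, 0.767, 0.0], [0.0, -0.0, -1.0]]
ft_force: [-0.1, 0.5, -0.3]
gripper_width: 0.112
gripper_force: 58.6
```

```bash
python3 -m creep '[[[0,0,0.06],[0,0,0]],[[0,0,0.06],[0,0,0]],[[0,0,0],[0,0,0]]]'; python3 -m creep '[[[0,0,0.04],[0,0,0]],[[0,0,0.04],[0,0,0]],[[0,0,0],[0,0,0]]]'
```

```text
time: 7.77
tool_pos: [0.6001, -0.1985, 0.19]
orientation: [[-0.767, 0.642, -0.0], [0.642, 0.767, 0.0], [0.0, -0.0, -1.0]]
ft_force: [0.2, 0.4, -1.1]
gripper_width: 0.111
gripper_force: 58.6
time: 8.02
tool_pos: [0.6002, -0.1986, 0.1883]
orientation: [[-0.767, 0.642, 0.0], [0.642, 0.767, -0.0], [-0.0, -0.0, -1.0]]
ft_force: [-0.5, -0.4, -0.2]
gripper_width: 0.111
gripper_force: 58.9
```

```bash
python3 -m creep '[[[0,0,0.05],[0,0,0]],[[0,0,0],[0,0,0]],[[0,0,0],[0,0,0]]]'; python3 -c "
from h import *
d={n:snap(n) for n in('scene','side')}
b=cv2.resize(d['side']['frame'][150:270,330:450],(400,400),interpolation=2)
c=cv2.resize(d['scene']['frame'][130:250,350:470],(400,400),interpolation=2)
cv2.imwrite('pics/seat.png',np.hstack([b,c])[:,:,::-1])"
```

```text
time: 8.27
tool_pos: [0.6004, -0.1987, 0.1878]
orientation: [[-0.767, 0.642, 0.001], [0.642, 0.767, -0.0], [-0.001, 0.0, -1.0]]
ft_force: [-1.9, -0.2, 5.6]
gripper_width: 0.109
gripper_force: 59.6
```

View pics/seat.png

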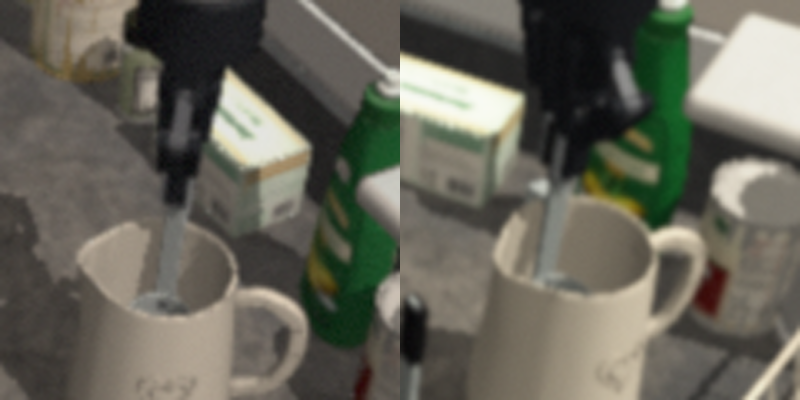

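Contact reads 5.6 N at the expected height and the picture shows the handle inside the rim with the cup in the jug. Releasing with a half opening, then rising.

```bash
python3 -m creep '[[[0,0,0],[0,0,0]],[[0,0,0],[0,0,0]],[[0,0,0],[0,0,0]],[[0,0,0],[0,0,0]],[[0,0,0],[0,0,0]],[[0,0,0],[0,0,0]]]' -0.1 20; python3 -m creep '[[[0,0,-0.3],[0,0,0]],[[0,0,-0.6],[0,0,0]],[[0,0,-0.9],[0,0,0]],[[0,0,-1],[0,0,0]],[[0,0,-1],[0,0,0]],[[0,0,-1],[0,0,0]],[[0,0,-0.6],[0,0,0]],[[0,0,0],[0,0,0]],[[0,0,0],[0,0,0]]]'; python3 -c "
from h import *
d={n:snap(n) for n in('scene','side','wrist')}
b=cv2.resize(d['side']['frame'][170:290,330:450],(300,300),interpolation=2)
c=cv2.resize(d['scene']['frame'][140:260,350:470],(300,300),interpolation=2)
a=cv2.resize(d['wrist']['frame'][80:320,180:380],(500,600),interpolation=2)
cv2.imwrite('pics/end.png',np.hstack([a,np.vstack([b,c])])[:,:,::-1])"
```

```text
time: 8.87
tool_pos: [0.6002, -0.1985, 0.187]
orientation: [[-0.767, 0.642, -0.0], [0.642, 0.767, 0.0], [0.0, -0.0, -1.0]]
ft_force: [0.4, -0.6, 0.1]
gripper_width: 0.452
gripper_force: 0.0
time: 9.62
tool_pos: [0.6003, -0.1986, 0.3227]
orientation: [[-0.767, 0.642, 0.001], [0.642, 0.767, -0.001], [-0.001, 0.0, -1.0]]
ft_force: [-0.0, -0.1, -0.8]
gripper_width: 0.453
gripper_force: 0.0
```

View pics/end.png

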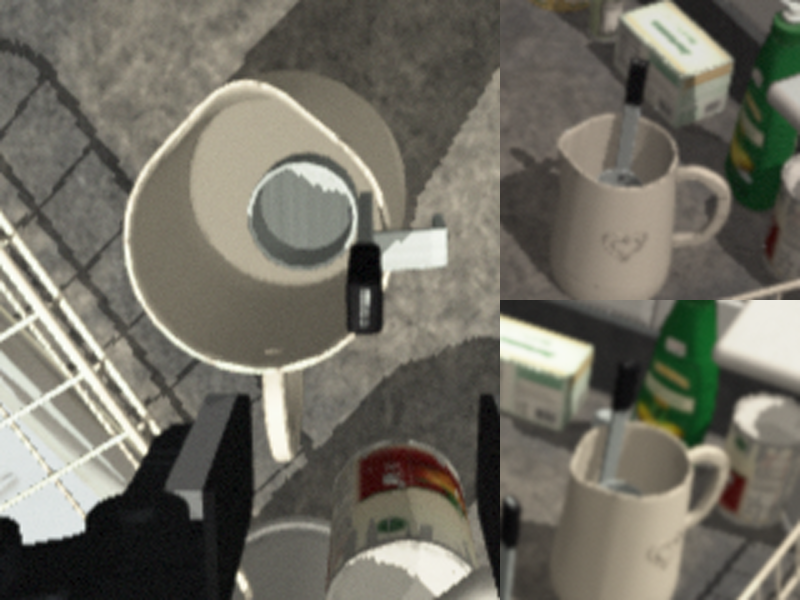

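The hook sits over the rim (wrist image, ≈ (388,250)). The cup hangs inside about 13 mm off centre, the ladle is near upright, and the gripper is clear. Handing in.

```bash
python3 -c "
from h import *
print(ticket.hand_in())"
```

```text
the job is handed in; nothing more can be done
None
```

The hooked ladle hangs by its hook over the jug rim with its cup inside and the gripper clear. The jug is upright, the plain ladle was never touched, and the job is handed in; hand-in returned no verdict.

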